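# Stand the weighted sample case heavy end down on the cork mat

## Robot

A 6-joint arm with a two-finger parallel gripper is mounted at the origin on a cart in front of the work surface, level with it; the furniture and walls round the work are solid. World frame = base frame: x ahead of the robot, y to its left, z up, the work surface at z = 0. Lengths are in m, angles in rad, forces in N, time in s.
With the tool pointing down it reaches from about 0.35 to 0.775 m from the base axis. Payload 5.5 kg.
Tool frame: the origin (TCP) lies between the finger pads; the fingertips stand 17 mm ahead of it and the grasp point (between the pads) lies 2 mm behind it (env.finger_overhang is the distance from the TCP to the fingertips, in m); z points along the fingers, y is the direction in which the jaws open and shut (so a half turn about z gives the same grasp; the last joint's range is limited). The gripper opens to 85 mm and grips with 20 to 120 N. Pads are 22 mm wide; open, the fingers measure 114 mm over their backs; the gripper's body (76 mm by 85 mm) begins 54 mm behind the grasp point. The pads swing forward as they close: fully open they stand 13 mm farther back than shut.
Start: joints at [1.036, 0.313, 0.046, 1.304, 0, 1.431], TCP at [0.221, 0.531, 0.248] pointing down, gripper open.
Joint ranges: [-2.76, 2.76], [-0.86, 1.69], [-1.03, 1.26], [-2.2, 2.34], [-1.47, 1.5], [-3.14, 3.14]. Speed limits (rad/s): [2.57, 2.57, 3.14, 3.14, 3.14, 3.14].

## Interface

Orientations are given as a unit quaternion [w, x, y, z].
In Python, from workcell import env gives the robot as it stands. The module is installed in compiled form; this text tells all that it offers.
- The arm moves only by the tool arm_command, never from a script. Its argument "moves" is a list of rows, each a list of 5 numbers: the closure, from 0 (fully open) to 1 (shut), then the shift along the tool's x, y, z in mm, then the turn about the tool's z in rad. In form: [[fingers, dx, dy, dz, turn], ...]. A call has 1 to 12 rows; each row is the pose to reach, as a shift and turn from the pose commanded when the call began, along the tool's axes at that moment; what a row does not reach only later rows make up. A row lasts 1/10 s, in which the tool goes at most 50 mm and 8.59 degrees, less where a joint would pass 70% of its speed; a pose out of reach is approached as far as the arm can. A call with a gripper value outside its range is refused whole. The fingers move at their own pace and stop on an object; "squeeze" is the grip in N (left out, the last holds). Time passes only in rows, so rows that repeat a pose let the fingers close. It gives the time, the measured TCP pose, the force and the opening at its end, in the units of the state.
- env.get_state(): the state, without advancing time (a new reading comes with each control period).
- env.read_camera(name): name is "side" or "top"; returns (picture, depth): 480x640x3 uint8, blue, green, red; 480x640 float32, m along the optical axis (not along the pixel's ray), 0 where there is no reading.
- env.get_calibration(name): a dict with "fx", "fy", "cx", "cy" (pixels), "pose" (4x4, takes a point from camera to world coordinates). Camera axes: x right, y down, z forward; pixel columns grow to the right and rows downward; lengths in m; the calibration is good to about 2 mm. A picture is of the moment at which its call begins. get_calibration takes no time and is no camera call.
- env.hand_in(): hands the job in, once; it reports no verdict.
The state is a dict: "clock": time; "joint_pos": joint angles; "qvel": joint speeds; "tau": joint torques, N m; "tcp_pos": TCP position; "orientation": TCP orientation; "wrist_force": force on the tool from outside, world axes, zero at the start; "ft_torque": the same for the moment, N m; "finger_gap": finger opening in m.
Only numpy, scipy, OpenCV 4.12 (cv2) and the standard library are available. Lean on these libraries where they do the work, as an engineer would, in place of code of your own. Each camera call takes 0.05 s, during which the arm holds its last target. There are 200 camera calls.

## Task

The slim wooden case with the tall swing handle has a weight hidden in one of its two ends. Lift it clear of the counter by its handle to see which end dips, then stand it upright in the middle of the cork mat with the heavy end down, and let go.

Things in the scene. Friction and masses are not known exactly. Their poses are not given: they have to be found in the camera images.
- case_centre (a point): Centre of the closed dark wooden case, 120 mm long (x), 44 wide (y), 48 high (z), about 0.46 kg. It starts lying, z up, turned any way. Both ends look alike; two thirds of its mass is a weight fixed in one end, which only a lift shows. Hung by its handle it tilts 50 to 65 degrees, heavy end down; with that end's lower edge set down, moving the handle over past it stands the case up.
- handle_grip (a point): Middle of the handle's round wooden grip, 14 mm thick, 40 mm long along y. The steel handle is an arch 62 mm wide, pivoted on the case's long sides at mid-length, 36 mm above its underside; the grip is 95 mm from this pivot and clears the case's ends. It starts upright (grip 131 mm above the counter), turns about y up to 100 degrees either way; light friction keeps it where it is left.
- mat_top (a point): Centre of the upper face of the square cork mat, 120 x 120 x 4 mm, fixed to the counter, its upper face 4 mm above the counter.

How it is judged:
By the outcome, as a careful person would: the job done as asked, in the order asked, and still so for the second after the job is handed in, with the robot touching nothing.
It also fails if it takes over 42 s, if anything falls off the work surface, if the arm or the gripper's body presses on something with over 40 N, if the wrist force passes 120 N, or if a joint passes its speed limit or range.

## Working session

There is one attempt and no reset: what is moved stays moved. The work goes in short steps, Python scripts to look and compute and a tool call to move; the robot and the scene stay as the last step left them, time stands still between calls to the robot, and variables do not carry over. Pictures are saved under pics/ and viewed, about 8 in all and at most 12, crops included, and the job is handed in when it is done.

Besides the shell and the picture viewer there is one more tool, called after "Request:" as name(argument=value, ...), one argument or row to a line, values as JSON. arm_command: Moves the arm, as the interface text tells. Its arguments: {"type":"object","properties":{"moves":{"type":"array","items":{"type":"array","items":{"type":"number"}}},"squeeze":{"type":"number"}},"required":["moves"]}

```bash
mkdir -p pics
cat > h.py <<'E'
import numpy as np, cv2
from workcell import env
from scipy.spatial.transform import Rotation as R
def snap(n,f):
    im,d=env.read_camera(n); cv2.imwrite(f'pics/{f}.png',im); np.save(f'pics/{f}.npy',d); return im,d
def pts(n,d):
    c=env.get_calibration(n); v,u=np.mgrid[:480,:640]
    p=np.stack([(u-c['cx'])/c['fx']*d,(v-c['cy'])/c['fy']*d,d],-1)
    return p@c['pose'][:3,:3].T+c['pose'][:3,3]
def st():
    s=env.get_state(); q=s['orientation']; r=R.from_quat([q[1],q[2],q[3],q[0]]).as_matrix()
    return s,np.array(s['tcp_pos']),r
E
python3 - <<'E'
from h import *
a,_=snap('top','t0'); b,_=snap('side','s0')
s,p,r=st(); print(s['clock'],p,r.round(3),s['finger_gap'])
for n in('top','side'): print(env.get_calibration(n))
E
```

```text
0.1 [0.22093602 0.5303742  0.24748038] [[-0.923  0.385 -0.001]
 [ 0.385  0.923 -0.001]
 [ 0.    -0.002 -1.   ]] 0.08534247555391226
{'fx': 561.5448013321936, 'fy': 561.5448013321936, 'cx': 319.1377742782856, 'cy': 238.09138341599905, 'pose': array([[ 1.47765314e-04, -9.82016726e-01,  1.88793876e-01,
         2.77482556e-01],
       [-9.99850437e-01, -3.41008474e-03, -1.69550893e-02,
         2.54654907e-01],
       [ 1.72939844e-02, -1.88763134e-01, -9.81870357e-01,
         9.49068851e-01],
       [ 0.00000000e+00,  0.00000000e+00,  0.00000000e+00,
         1.00000000e+00]])}
{'fx': 577.7815739106965, 'fy': 577.7815739106965, 'cx': 318.6684285777572, 'cy': 236.56175322558997, 'pose': array([[-0.99887533, -0.011159  ,  0.04608191,  0.43111192],
       [-0.04236866,  0.64634115, -0.76187139,  0.90029296],
       [-0.02128291, -0.76296697, -0.64608702,  0.64623903],
       [ 0.        ,  0.        ,  0.        ,  1.        ]])}
```

View pics/t0.png

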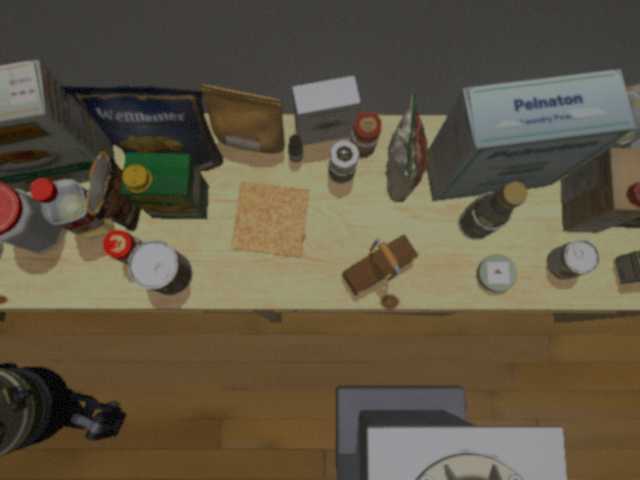

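View pics/s0.png

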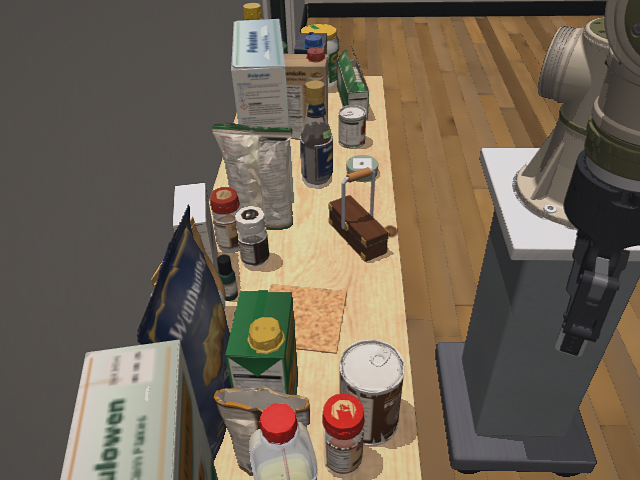

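Top: case around (380,265), grip near (385,255), mat around (271,219), and a small brown nut near (390,300). Side: case at (358,228), grip at (358,174), mat at (308,318). Next I get the positions from depth.

Run:
```python
from h import *
T=pts('top',np.load('pics/t0.npy')); S=pts('side',np.load('pics/s0.npy'))
def pr(n,P,l):
    for u,v in l: print(n,(u,v),P[v,u].round(3))
pr('top',T,[(271,219),(240,185),(308,188),(233,249),(302,255),(365,275),(395,258),(350,279),(409,250),(383,252),(390,300),(344,160),(407,170),(480,225),(498,270),(366,130)])
pr('side',S,[(358,174),(350,178),(367,171),(345,215),(370,235),(391,231),(308,318),(253,215),(362,160)])
im=cv2.imread('pics/t0.png')
for n,P in(('top',T),('side',S)):
    m=(P[...,0]>.2)&(P[...,0]<.46)&(P[...,1]>.0)&(P[...,1]<.3)
    for a,b in((.036,.06),(.12,.15)):
        k=m&(P[...,2]>a)&(P[...,2]<b); q=P[k]
        if n=='top': k2=k.copy();k2[:, :330]=0;k2[:,430:]=0;k2[:225]=0;q=P[k2]
        else: k2=k.copy();k2[:, :320]=0;k2[:,395:]=0;k2[:165]=0;k2[262:]=0;q=P[k2]
        if len(q)<5: print('few');continue
        print(n,a,len(q),q.mean(0).round(4),'rect',cv2.minAreaRect((q[:,:2]*1000).astype(np.float32)))
```

```text
top (271, 219) [0.493 0.322 0.001]
top (240, 185) [0.554 0.377 0.   ]
top (308, 188) [ 0.55   0.258 -0.002]
top (233, 249) [0.44  0.386 0.001]
top (302, 255) [0.43  0.268 0.001]
top (365, 275) [0.39  0.165 0.049]
top (395, 258) [0.405 0.129 0.135]
top (350, 279) [0.384 0.189 0.049]
top (409, 250) [0.432 0.092 0.045]
top (383, 252) [0.414 0.146 0.133]
top (390, 300) [ 0.354  0.118 -0.002]
top (344, 160) [0.568 0.2   0.097]
top (407, 170) [0.524 0.116 0.182]
top (480, 225) [ 0.462 -0.01   0.1  ]
top (498, 270) [ 0.402 -0.059  0.025]
top (366, 130) [0.615 0.166 0.106]
side (358, 174) [0.412 0.146 0.136]
side (350, 178) [0.425 0.154 0.134]
side (367, 171) [0.398 0.137 0.135]
side (345, 215) [0.432 0.137 0.047]
side (370, 235) [0.392 0.189 0.048]
side (391, 231) [ 0.352  0.121 -0.   ]
side (308, 318) [0.485 0.331 0.006]
side (253, 215) [0.574 0.203 0.097]
side (362, 160) [ 0.4   -0.069  0.023]
top 0.036 1816 [0.4071 0.1414 0.0473] rect ((409.5389709472656, 138.2683563232422), (60.51376724243164, 120.77201080322266), 32.17293930053711)
top 0.12 310 [0.409  0.1391 0.1348] rect ((409.4315490722656, 138.7826385498047), (61.29087829589844, 14.105562210083008), 32.898887634277344)
side 0.036 1450 [0.4095 0.1508 0.0467] rect ((412.28240966796875, 141.81155395507812), (62.31631851196289, 121.89217376708984), 31.595378875732422)
side 0.12 275 [0.4127 0.1444 0.1326] rect ((411.2696533203125, 142.94805908203125), (61.974456787109375, 14.322571754455566), 30.692365646362305)
```

Request:
arm_command(
  moves=[
    [0,-33,-29,0,-0.08],
    [0,-65,-57,0,-0.17],
    [0,-98,-86,0,-0.26],
    [0,-130,-115,0,-0.35],
    [0,-162,-143,0,-0.45],
    [0,-195,-172,0,-0.55],
    [0,-227,-201,0,-0.65],
    [0,-260,-230,0,-0.75],
    [0,-292,-258,0,-0.85],
    [0,-325,-287,0,-0.955],
    [0,-325,-287,0,-0.955],
    [0,-325,-287,0,-0.955],
  ],
  squeeze=60,
)

```text
clock: 1.3
tcp_pos: [0.4108, 0.1399, 0.2479]
orientation: [-0.0, -0.274, 0.962, 0.0]
wrist_force: [-0.0, 0.4, 0.2]
finger_gap: 0.0852
```

Run:
```python
from h import *
s,p,r=st(); print(s['clock'],p,r.round(3),s['joint_pos'])
im,d=snap('side','s1')
cv2.imwrite('pics/s1c.png',cv2.resize(im[60:300,240:560],None,fx=2,fy=2))
d0=np.array([.4103,.1409,.131])-p; print((r.T@d0*1000).round(1), np.degrees(np.arctan2(r[1,1],r[0,1])))
```

```text
1.3 [0.41083847 0.13994105 0.2479447 ] [[-0.849 -0.528 -0.001]
 [-0.528  0.849  0.   ]
 [ 0.001  0.001 -1.   ]] [ 1.42630133e-01  4.13990279e-02 -2.87406327e-01  1.24297530e+00
  4.25689890e-04 -4.13414787e-01]
[-1.000e-01  1.000e+00  1.169e+02] 121.85899871072188
```

View pics/s1c.png

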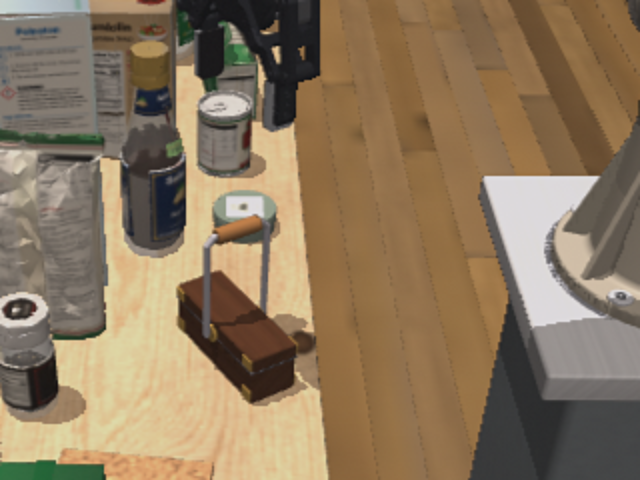

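The crop shows the grip at (240,229), with the open jaws above it at (210,60) and (280,105), straddling it along the case's length. I descend and close.

Request:
arm_command(
  moves=[
    [0,0,1,40,0],
    [0,0,1,80,0],
    [0,0,1,105,0],
    [0,0,1,117,0],
    [0,0,1,117,0],
    [1,0,1,117,0],
    [1,0,1,117,0],
    [1,0,1,117,0],
    [1,0,1,117,0],
    [1,0,1,117,0],
    [1,0,1,117,0],
    [1,0,1,117,0],
  ],
  squeeze=60,
)

```text
clock: 2.55
tcp_pos: [0.4107, 0.1417, 0.132]
orientation: [0.001, -0.276, 0.961, -0.0]
wrist_force: [-0.8, -0.5, 5.4]
finger_gap: 0.012
```

Request:
arm_command(
  moves=[
    [1,0,0,0,0],
    [1,0,0,-10,0],
    [1,0,0,-25,0],
    [1,0,0,-40,0],
    [1,0,0,-60,0],
    [1,0,0,-80,0],
    [1,0,0,-100,0],
    [1,0,0,-120,0],
    [1,0,0,-120,0],
    [1,0,0,-120,0],
    [1,0,0,-120,0],
    [1,0,0,-120,0],
  ],
)

```text
clock: 3.75
tcp_pos: [0.4094, 0.1416, 0.25]
orientation: [-0.001, -0.276, 0.961, 0.0]
wrist_force: [-0.4, -0.1, -4.5]
finger_gap: 0.0118
```

Run:
```python
from h import *
s,p,r=st(); print(s['clock'],p,r.round(3),s['wrist_force'],s['finger_gap'])
im,d=snap('side','s2')
cv2.imwrite('pics/s2c.png',cv2.resize(im[40:280,240:560],None,fx=2,fy=2))
```

```text
3.75 [0.40935779 0.14159268 0.24995471] [[-0.847 -0.531 -0.003]
 [-0.531  0.847 -0.   ]
 [ 0.002  0.001 -1.   ]] [-0.39874846 -0.08717529 -4.4514425 ] 0.011752454662678217
```

View pics/s2c.png

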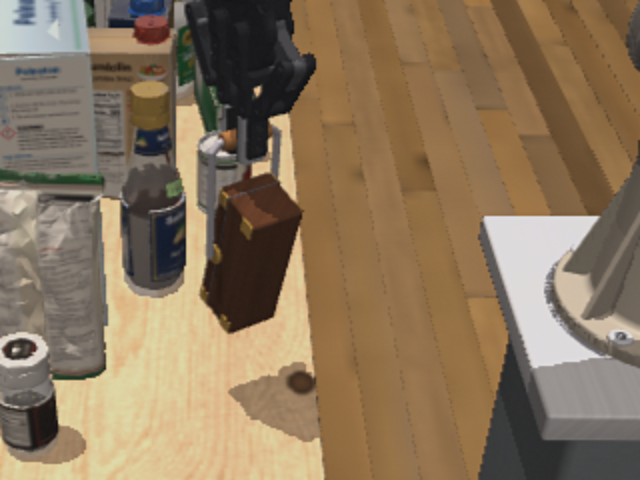

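The case hangs steeply, with a plain face (240,270) towards the camera. Depth will show which end is down.

Run:
```python
from h import *
S=pts('side',np.load('pics/s2.npy'))
s,p,r=st(); h=np.array([.5299,-.848,0])  # minus tool-y: away from camera
for u,v in [(255,200),(285,205),(275,190),(260,230),(250,270),(235,310),(265,310),(290,230)]:
    q=S[40+v//2,240+u//2]; print((u,v),q.round(3),'along h,z rel pivot:',(((q-p)@h)*1000).round(0),((q[2]-(p[2]-.095))*1000).round(0))
```

```text
(255, 200) [0.401 0.164 0.208] along h,z rel pivot: -24.0 53.0
(285, 205) [0.379 0.166 0.206] along h,z rel pivot: -37.0 51.0
(275, 190) [0.386 0.153 0.21 ] along h,z rel pivot: -22.0 54.0
(260, 230) [0.397 0.189 0.197] along h,z rel pivot: -47.0 42.0
(250, 270) [0.403 0.179 0.156] along h,z rel pivot: -35.0 1.0
(235, 310) [0.414 0.174 0.116] along h,z rel pivot: -26.0 -39.0
(265, 310) [0.39  0.158 0.104] along h,z rel pivot: -25.0 -51.0
(290, 230) [0.374 0.171 0.186] along h,z rel pivot: -43.0 31.0
```

The plain face is the underside: it leans out towards +y, so the far (−y) end is down and is the heavy end. Next I check clearances around the mat and refine its centre.

Run:
```python
from h import *
T=pts('top',np.load('pics/t0.npy')); S=pts('side',np.load('pics/s0.npy'))
for n,P in(('t',T),('s',S)):
    k=(P[...,2]>.03)&(P[...,0]>.36)&(P[...,0]<.66)&(P[...,1]>.22)&(P[...,1]<.5); q=P[k]
    for a,b in((.03,.08),(.08,.15),(.15,.2),(.2,.3)):
        w=q[(q[:,2]>a)&(q[:,2]<b)]
        if len(w): print(n,a,len(w),'min/max',w.min(0).round(3),w.max(0).round(3),'near mat', w[np.argsort(np.hypot(w[:,0]-.4945,w[:,1]-.324))[5:6]].round(3))
for n,f,P in(('top','t0',T),('side','s0',S)):
    im=cv2.imread(f'pics/{f}.png'); hsv=cv2.cvtColor(im,cv2.COLOR_BGR2HSV)
    k=(abs(P[...,2])<.015)&(hsv[...,1]>(110 if n=='top' else 100))&(P[...,0]>.4)&(P[...,0]<.6)&(P[...,1]>.24)&(P[...,1]<.41)
    k=cv2.morphologyEx(k.astype(np.uint8),cv2.MORPH_OPEN,np.ones((5,5)))>0
    q=P[k]; print(n,len(q),cv2.minAreaRect((q[:,:2]*1000).astype(np.float32)))
```

```text
t 0.03 2734 min/max [0.361 0.22  0.03 ] [0.658 0.5   0.08 ] near mat [[0.6   0.331 0.055]]
t 0.08 7017 min/max [0.362 0.22  0.08 ] [0.66 0.5  0.15] near mat [[0.509 0.429 0.149]]
t 0.15 4288 min/max [0.487 0.297 0.15 ] [0.66 0.5  0.2 ] near mat [[0.502 0.43  0.16 ]]
t 0.2 2659 min/max [0.579 0.395 0.2  ] [0.611 0.5   0.268] near mat [[0.604 0.396 0.264]]
s 0.03 1336 min/max [0.364 0.22  0.03 ] [0.639 0.5   0.08 ] near mat [[0.597 0.29  0.035]]
s 0.08 3836 min/max [0.363 0.22  0.08 ] [0.66 0.5  0.15] near mat [[0.492 0.436 0.133]]
s 0.15 3283 min/max [0.489 0.299 0.15 ] [0.66 0.5  0.2 ] near mat [[0.493 0.434 0.156]]
s 0.2 2676 min/max [0.581 0.397 0.2  ] [0.612 0.5   0.267] near mat [[0.604 0.399 0.266]]
top 3386 ((492.7740783691406, 322.8741149902344), (116.88214874267578, 119.69583129882812), 83.79419708251953)
side 3191 ((489.2569885253906, 323.0166320800781), (129.37098693847656, 120.78736114501953), 85.18721771240234)
```

Request:
arm_command(
  moves=[
    [1,-5,3,0,0],
    [1,-17,11,0,0],
    [1,-36,24,0,0],
    [1,-60,41,0,0],
    [1,-86,58,0,0],
    [1,-112,76,0,0],
    [1,-134,91,0,0],
    [1,-152,104,0,0],
    [1,-163,111,0,0],
    [1,-168,115,0,0],
    [1,-168,115,0,0],
    [1,-168,115,0,0],
  ],
)

```text
clock: 5.0
tcp_pos: [0.4911, 0.3284, 0.2509]
orientation: [-0.001, -0.277, 0.961, -0.0]
wrist_force: [0.1, -0.2, -5.6]
finger_gap: 0.012
```

Run:
```python
from h import *
s,p,r=st(); print(s['clock'],p,r.round(3),s['wrist_force'])
im,d=snap('side','s3'); S=pts('side',d)
h=-r[:,1]; h[2]=0; h/=np.linalg.norm(h)
q=S[(abs(S[...,0]-p[0])<.12)&(abs(S[...,1]-p[1])<.13)&(S[...,2]>.03)&(S[...,2]<p[2]-.025)]
a=(q-p)@h*1000; z=q[:,2]*1000; w=(q-p)@r[:,0]*1000
k=(abs(w)<20)
for lo in range(30,230,10):
    m=k&(z>=lo)&(z<lo+10)
    if m.sum()>5: print(lo,m.sum(),np.percentile(a[m],[2,10,50,90,98]).round(0))
cv2.imwrite('pics/s3c.png',cv2.resize(im[100:400,180:580],None,fx=2,fy=2))
```

```text
5.0 [0.49105231 0.32837404 0.25093722] [[-0.847 -0.532 -0.001]
 [-0.532  0.847 -0.001]
 [ 0.001 -0.    -1.   ]] [ 0.07188094 -0.16911306 -5.63225164]
30 83 [128. 130. 132. 135. 139.]
40 86 [129. 130. 133. 138. 141.]
50 89 [129. 130. 133. 136. 140.]
60 96 [130. 132. 134. 138. 144.]
70 80 [131. 132. 134. 138. 143.]
80 95 [-15. 130. 133. 138. 143.]
90 325 [-18. -17. 137. 153. 160.]
100 163 [-164. -161.  -21.  -19.  -18.]
110 106 [-160. -153.  -24.  -22.  -22.]
120 95 [-28. -28. -27. -25. -24.]
130 104 [-32. -31. -30. -28. -28.]
140 104 [-35. -34. -33. -32. -31.]
150 106 [-38. -38. -37. -35. -34.]
160 112 [-41. -41. -40. -38. -38.]
170 115 [-45. -44. -43. -42. -41.]
180 121 [-48. -47. -46. -45. -44.]
190 145 [-52. -51. -50. -48. -48.]
200 656 [-50. -48. -37. -25. -21.]
210 355 [-25. -22. -15.  -8.  -7.]
```

View pics/s3c.png

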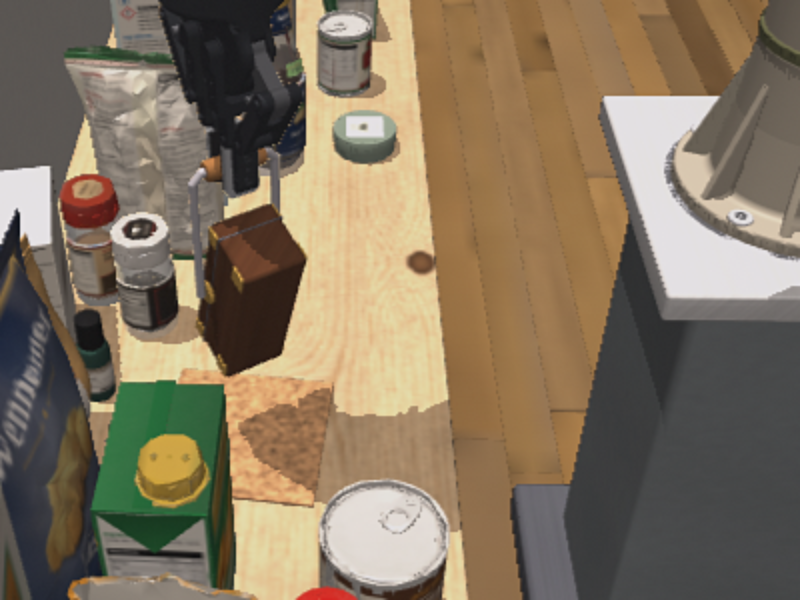

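The case hangs below the gripper with its lower edge about 85 mm above the mat and near its middle (crop (230,370)); tilt is about 72°. I lower it until the edge touches.

Request:
arm_command(
  moves=[
    [1,0,1,10,0],
    [1,0,2,25,0],
    [1,0,3,42,0],
    [1,0,3,58,0],
    [1,0,3,70,0],
    [1,0,3,76,0],
    [1,0,3,79,0],
    [1,0,3,81,0],
    [1,0,3,83,0],
    [1,0,3,84,0],
    [1,0,3,84,0],
  ],
)

```text
clock: 6.15
tcp_pos: [0.4905, 0.3312, 0.1682]
orientation: [0.001, -0.276, 0.961, 0.0]
wrist_force: [0.5, 1.3, -3.2]
finger_gap: 0.0118
```

The load dropped to 3.2 N, so the edge is touching. I now move the handle over past it.

Request:
arm_command(
  moves=[
    [1,0,-3,1,0],
    [1,0,-6,2,0],
    [1,0,-9,3,0],
    [1,0,-12,4,0],
    [1,0,-15,5,0],
    [1,0,-17,6,0],
    [1,0,-19,7,0],
    [1,0,-20,8,0],
    [1,0,-20,8,0],
    [1,0,-20,8,0],
  ],
)

```text
clock: 7.15
tcp_pos: [0.501, 0.3144, 0.16]
orientation: [0.001, -0.276, 0.961, 0.0]
wrist_force: [-0.5, 1.1, 4.2]
finger_gap: 0.0117
```

```bash
cat > chk.py <<'E'
from h import *
import sys
s,p,r=st(); print(s['clock'],p,s['wrist_force'],s['finger_gap'])
im,d=snap('side',sys.argv[1]); S=pts('side',d)
c=np.array([.4935,.3235,0]); h=np.array([.5299,-.848,0]); x=np.array([-.848,-.5299,0])
q=S[(np.hypot(S[...,0]-c[0],S[...,1]-c[1])<.09)&(S[...,2]>.015)&(S[...,2]<.135)]
a=(q-c)@h*1000; w=(q-c)@x*1000; z=q[:,2]*1000
for lo in range(10,140,10):
    m=(z>=lo)&(z<lo+10)
    if m.sum()>5: print(lo,m.sum(),np.percentile(a[m],[2,10,50,90,98]).round(0),np.percentile(w[m],[2,98]).round(0))
cv2.imwrite(f'pics/{sys.argv[1]}c.png',cv2.resize(im[100:400,180:580],None,fx=2,fy=2))
E
python3 chk.py s4
```

```text
7.15 [0.5009702  0.31436404 0.16002062] [-0.47803105  1.06737815  4.16743502] 0.011744700609252576
10 62 [-24. -23. -22. -21. -20.] [-23.  17.]
20 125 [-24. -23. -22. -21. -20.] [-23.  18.]
30 128 [-24. -23. -22. -21. -20.] [-23.  18.]
40 138 [-24. -23. -22. -21. -20.] [-23.  19.]
50 143 [-24. -23. -22. -20. -15.] [-24.  18.]
60 180 [-24. -23. -22.  10.  13.] [-32.  19.]
70 214 [-24. -23. -22.  11.  16.] [-32.  17.]
80 233 [-24. -23. -21.  11.  18.] [-32.  17.]
90 232 [-24. -23. -21.  10.  14.] [-32.  18.]
100 239 [-24. -23. -22.  10.  15.] [-32.  19.]
110 265 [-24. -23. -21.  10.  14.] [-32.  25.]
120 815 [-23. -20.  -2.  15.  21.] [-29.  24.]
130 23 [ 8.  8.  9. 11. 11.] [-33.  27.]
```

View pics/s4c.png

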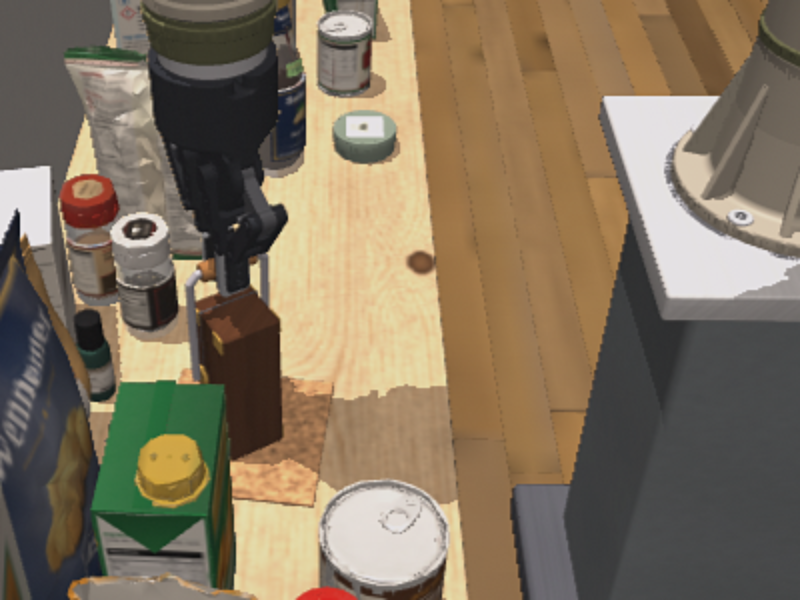

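The case stands upright: its face is vertical at every height and its centre is within about 3 mm of the mat's middle. I ease the pressure, release, and rise.

Request:
arm_command(
  moves=[
    [1,0,0,-1,0],
    [0.8,0,0,-1,0],
    [0.6,0,0,-1,0],
    [0.3,0,0,-1,0],
    [0,0,0,-1,0],
    [0,0,0,-1,0],
    [0,0,0,-1,0],
    [0,0,0,-20,0],
    [0,0,0,-50,0],
    [0,0,0,-90,0],
    [0,0,0,-130,0],
    [0,0,0,-130,0],
  ],
)

```text
clock: 8.4
tcp_pos: [0.5027, 0.315, 0.2958]
orientation: [0.005, -0.276, 0.961, 0.001]
wrist_force: [0.1, 0.3, 0.3]
finger_gap: 0.0851
```

```bash
python3 chk.py s5
```

```text
8.4 [0.50269753 0.31502973 0.29577893] [0.13245153 0.30826749 0.30585593] 0.08508426827079184
10 68 [-24. -23. -22. -21. -20.] [-22.  18.]
20 118 [-24. -23. -22. -21. -20.] [-23.  18.]
30 134 [-24. -23. -22. -21. -20.] [-23.  18.]
40 141 [-24. -23. -22. -21. -20.] [-23.  19.]
50 134 [-24. -23. -22. -21.  -9.] [-25.  19.]
60 190 [-23. -23. -22.  10.  13.] [-32.  17.]
70 219 [-23. -23. -21.  12.  17.] [-32.  17.]
80 216 [-24. -23. -22.  11.  17.] [-32.  17.]
90 235 [-24. -23. -21.  10.  15.] [-32.  18.]
100 239 [-24. -23. -21.  11.  15.] [-32.  17.]
110 252 [-24. -23. -21.  11.  16.] [-31.  26.]
120 881 [-23. -21.  -1.  18.  23.] [-29.  24.]
130 24 [ 7.  7.  9. 12. 13.] [-32.  27.]
```

View pics/s5c.png

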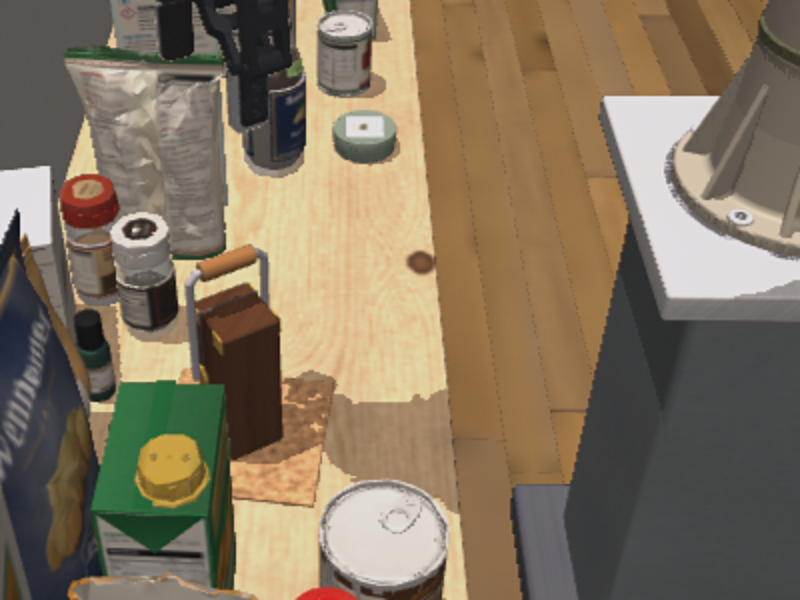

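The case stands free on the mat (base near crop (240,450)), with the gripper clear above. I hand in.

```bash
python3 -c "
from workcell import env
print(env.hand_in())"
```

```text
the job is handed in; nothing more can be done
None
```

The case is standing upright on the cork mat with its heavy end down, and the job was handed in at about 8.5 s on the robot's clock.

- **Lift:** I lifted the case by its handle and it tilted with the −y end down, so that is the heavy end. I measured the tilt at about 72°, steeper than the stated 50 to 65°. I went by the measurement, and the direction of the dip was clear.
- **Placing:** I set that end's lower edge on the mat, moved the handle over past it until the case stood, then let go and rose clear.
- **Last checks:** After release the case's face was vertical at every height and the case had not moved. Its centre was about 2 to 3 mm from the mat's centre, and the wrist force was near zero. Those checks are from the side camera only; the two cameras differed by up to about 4 mm earlier, so the centring is only that certain.

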